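# Walnuts into the leaning jar, then press and twist its cap shut

## Robot

A 6-joint arm with a two-finger parallel gripper is mounted at the origin on the work surface. World frame = base frame: x ahead of the robot, y to its left, z up, the work surface at z = 0. Lengths are in m, angles in rad, forces in N, time in s.
With the tool pointing down it reaches from about 0.425 to 0.95 m from the base axis. Payload 3.5 kg.
Tool frame: the origin (TCP) lies midway between the tips of the shut fingers; the grasp point (between the pads) lies 19 mm behind it; z points along the fingers, y is the line along which they close (so a half turn about z gives the same grasp; the last joint's range is limited). The gripper opens to 85 mm and grips with 20 to 120 N. Pads are 22 mm wide; open, the fingers measure 114 mm over their backs; the gripper's body (76 mm by 85 mm) begins 54 mm behind the grasp point. The pads swing forward as they close: fully open they stand 13 mm farther back than shut.
Start: joints at [-1.344, 0.286, 1.577, -0, 1.279, -0.15], TCP at [0.248, -0.628, 0.231] pointing down, gripper open.
Joint ranges: [-2.77, 2.77], [-0.9, 2.22], [0.21, 2.48], [-1.53, 4.67], [0.24, 2.81], [-2.84, 2.84]. Speed limits (rad/s): [2.79, 2.79, 3.14, 3.14, 3.14, 3.14].

## Interface

Orientations are given as a unit quaternion [x, y, z, w].
In Python, from plant import ctrl, cams, order gives the robot as it stands.
- The arm moves only by the tool move_arm, never from a script. Its argument "plan" is one flat list of numbers, 7 for each row, row after row: the shift along the world's x, y, z in mm, then the turn, a rotation vector about the world's x, y, z in degrees, then the finger opening in mm, from 0 to 85.4. A call has 1 to 12 rows; each row shifts and turns the commanded pose from where the row before left it; what a row does not reach is not made up. A row lasts 1/10 s, in which the tool goes at most 50 mm and 8.59 degrees, less where a joint would pass 70% of its speed; a pose out of reach is approached as far as the arm can. A call is refused whole if a number of a shift passes 50 or a number of a turn 8.59, either way. A call with a gripper value outside its range is refused whole. The fingers move at their own pace and stop on an object; "newtons" is the grip in N (left out, the last holds). Time passes only in rows, so rows that do not move let the fingers close. It gives the time, the measured TCP pose, the force, the opening and the grip force at its end, in the units of the state.
- ctrl.get_state(): the state, without advancing time (a new reading comes with each control period).
- cams.read_camera(name): name is "side" or "top" or "wrist"; returns a dict with "color" (384x512x3 uint8, red, green, blue), "fov_y" (degrees; the focal length in pixels is half the picture's height over the tangent of half this angle, whatever the lens; pixels are square), "cx", "cy" (the principal point, pixels), "origin" and "orientation" of the camera in the world; the wrist camera has in their place "T_tool_cam" (4x4, takes a point from camera to tool coordinates, whose origin is the TCP and whose axes are the flange's). Camera axes: x right, y up, looking along -z (the intrinsics and any distortion apply to the point x, -y, -z); pixel columns grow to the right and rows downward; lengths in m; the calibration is good to about 2 mm. A picture is of the moment at which its call begins: read the wrist's pose just before it. There is no depth.
- order.sign_off(): hands the job in; it is judged then, once.
The state is a dict: "time": time; "qpos": joint angles; "dq": joint speeds; "joint_efforts": joint torques, N m; "eef_pos": TCP position; "tcp_rot": TCP orientation; "contact_force": force on the tool from outside, world axes, zero at the start; "wrist_torque": the same for the moment, N m; "opening": opening from 0.0 (shut) to 1.0 (fully open); "finger_force": force on a finger pad.
Only numpy, scipy, OpenCV 4.12 (cv2) and the standard library are available. Lean on these libraries where they do the work, as an engineer would, in place of code of your own. Each camera call takes 0.05 s, during which the arm holds its last target. There are 200 camera calls.

## Task

Put the two walnuts that are left in the baking mould into the leaning red jar, then close the jar: set its red cap on the mouth, push it down against the springy seal and twist it clockwise up to its stop so that it is locked, without forcing it, and let go. Leave the lime in the mould, and do not disturb the coffee pot, the tea glasses or the tin.

Things in the scene. Friction and masses are not known exactly. Their poses are not given: they have to be found in the camera images.
- jar: Red plastic jar, 110 mm diameter, 166 mm long, leaning 25 deg from vertical in a teak stand (190 x 150 mm) screwed to the worktop: neither moves. Origin: centre of its underside. z: jar axis, out through the mouth (up and towards the robot). y: horizontal, to the robot's left. x: away from the robot and up. Narrows from 112 to 140 mm along z to a neck of 57 mm outside, 49 mm inside diameter.
- jar_mouth (a point): Centre of the jar's rim, on its axis, 166 mm from the base (axes as the jar). Outside the neck are two lugs, centred on jar +y and -y, 56 deg wide, out to 34 mm radius, 3.5 to 8.5 mm below the rim; each has an end stop below its clockwise end.
- seal (a joint): Springy white sealing ring on the rim, inside diameter 49 mm. Free, it stands 7 mm proud of the rim (value 0); the cap squeezes it, 1.2 N per mm, until the inside of the cap's top meets the rim (0.007 m, 8.4 N). Laid on, the cap stops on the ring, edge 11 mm below the rim, and cannot turn far. With the edge pushed to 14.5-18 mm (4 to 8.4 N) it turns clockwise to its stops, bar along the dots.
- jar_dot (a point): One of two white dots on the jar's shoulder, on its +y side (the other is at -y). The line through the dots is the direction of the cap's grip bar when locked.
- jar_mid (a point): Point on the jar's axis inside the jar, 60 mm from its base: the middle of its hollow (inside diameter 102 mm).
- jar_locked (a point): Point on the jar's axis 14.5 mm below the rim: the centre of the cap's lower edge lies here when the cap is locked (the seal then presses the cap's lugs up against the jar's lugs).
- cap: Red twist cap, 70 g, loose, top up on the worktop: ribbed skirt 83 mm across, top face 22 mm above the lower edge. Origin: centre of the lower edge; z up; x along the grip bar. Inside: diameter 73 mm, top 18 mm above the edge; two lugs below the bar's ends (+x, -x), 44 deg wide, in to 31.5 mm radius, 1 to 6 mm above the edge. Same after half a turn. About 2 mm play on the neck.
- cap_bar (a point): Middle of the top of the cap's straight grip bar: 62 mm long, 16 mm wide, 23 mm high, standing on the cap's top face (bar top 45 mm above the cap's lower edge), white line along it. To fit: cap axis on the jar's axis, bar 55 to 115 deg anticlockwise (looking onto the cap) of the line of the dots, best about 80, so that the cap's lugs pass between the jar's.
- mould: Blue silicone baking mould lying flat, 140 (its x) x 180 (its y) x 14 mm high, with 3 x 4 square pockets 28 mm wide at 40 mm spacing; it does not move. Origin: centre of its underside.
- walnut1: Brown walnut with a dark seam, a ball 33 mm in diameter, 14 g, sitting in a pocket of the mould with its centre about 23 mm above the worktop (9 mm above the mould's top). Origin: its centre.
- walnut2: The other walnut, just the same, in another pocket at least 80 mm away. Origin: its centre.
- lime: Small green lime, a ball 33 mm in diameter, in a third pocket of the mould; it stays there. Origin: its centre.
- pot: Copper-coloured aluminium coffee pot with a long dark handle along its x, 90 mm wide, 82 mm high. Origin: centre of its underside. Leave it alone.
- glass1: Clear glass tea cup, 60 mm wide and 80 mm high. Origin: centre of its underside. Leave it alone.
- glass2: Another clear glass tea cup, the same size. Leave it alone.
- tin: Brass-coloured tin with a grey lid, 72 mm wide, 85 mm high. Origin: centre of its underside. Leave it alone.
Not all that is in view belongs to the job. There is more than one size of the cap; the job needs the larger. Leave any turquoise look-alike of the walnut1 alone.

How it is judged:
On the way, in this order (a step that is already met when the one before it is completed fails the run):
1. both walnuts are inside the jar (distance between each of walnut1, walnut2 and jar_mid below 0.066 m), for 0.2 s.
2. the cap is pushed down on the mouth against the seal, before it is turned home (value of joint seal above 0.003 m and distance between cap and jar_locked below 0.008 m and angle between the x axis of cap and the y axis of jar, either way round above 0.6 rad), for 0.1 s.
3. the cap is pushed on and turned to its locked place (distance between cap and jar_locked below 0.007 m and angle between the x axis of cap and the y axis of jar, either way round below 0.25 rad), for 0.2 s.
At the end, for the whole second after the job is handed in: Both walnuts lie inside the jar (within 66 mm of its middle); the cap is locked: lower edge within 7 mm of the locked point, square to the jar within 7 degrees, bar within 14 degrees of the line of the white dots, at rest; the lime is within 15 mm of where it was (all of step 1 and all of step 3 and angle between the z axis of cap and the z axis of jar, either way round below 0.12 rad and linear speed of cap below 0.02 m/s and distance of lime from where it was at the start of the episode below 0.015 m); the robot touches nothing.
It fails at once if the coffee pot, a tea glass or the tin is shifted by more than 30 mm or tipped (distance of any of pot, glass1, glass2, tin from where it was at the start of the episode above 0.03 m or angle between any of pot, glass1, glass2, tin's own z axis and vertical above 0.35 rad).
It fails at once if the lime is taken out of its pocket (distance of lime from where it was at the start of the episode above 0.03 m).
It fails at once if the cap is forced against the jar with more than 60 N (contact force between cap and jar above 60 N).
It also fails if it takes over 72 s, if anything falls off the work surface, if the arm or the gripper's body presses on something with over 40 N, if the wrist force passes 120 N, or if a joint passes its speed limit or range.

## Working session

There is one attempt and no reset: what is moved stays moved. The work goes in short steps, Python scripts to look and compute and a tool call to move; the robot and the scene stay as the last step left them, time stands still between calls to the robot, and variables do not carry over. Pictures are saved under pics/ and viewed, at most 12 in all, crops included, and the job is handed in when it is done.

Besides the shell and the picture viewer there is one more tool, called after "Request:" by a JSON object that holds its "api" and its "payload". move_arm: Moves the arm, as the interface text tells. Its arguments: {"type":"object","properties":{"plan":{"type":"array","items":{"type":"number"}},"newtons":{"type":"number"}},"required":["plan"]}

```bash
ls; mkdir -p pics
cat > h.py <<'E'
import numpy as np, cv2
from scipy.spatial.transform import Rotation as R
from plant import ctrl, cams, order
def cam(name):
    s=ctrl.get_state(); c=cams.read_camera(name)
    if 'T_tool_cam' in c:
        T=np.eye(4);T[:3,:3]=R.from_quat(s['tcp_rot']).as_matrix();T[:3,3]=s['eef_pos'];T=T@np.array(c['T_tool_cam'])
        c['o'],c['R']=T[:3,3],T[:3,:3]
    else: 
        c['o']=np.array(c['origin']);q=np.array(c['orientation']);c['R']=R.from_quat(q).as_matrix() if q.size==4 else q
    c['f']=192/np.tan(np.radians(c['fov_y'])/2)
    return c
def K(c): return np.array([[c['f'],0,c['cx']],[0,c['f'],c['cy']],[0,0,1.]])
def dist(c):
    d=c.get('distortion',c.get('dist',None)); return None if d is None else np.array(d,float)
def ray(c,u,v):
    p=cv2.undistortPoints(np.array([[[u,v]]],float),K(c),dist(c))[0,0]
    d=c['R']@np.array([p[0],-p[1],-1]); return d/np.linalg.norm(d)
def onz(c,u,v,z):
    d=ray(c,u,v); return c['o']+d*(z-c['o'][2])/d[2]
def proj(c,P):
    P=np.atleast_2d(P); q=(P-c['o'])@c['R']*[1,-1,-1]
    return cv2.projectPoints(q,np.zeros(3),np.zeros(3),K(c),dist(c))[0][:,0]
def save(c,n): cv2.imwrite('pics/'+n,c['color'][:,:,::-1])
E
python3 - <<'E'
from h import *
for n in('top','side','wrist'):
    c=cam(n);save(c,n+'0.png');print(n,{k:v for k,v in c.items() if k not in('color',)})
a=cv2.hconcat([cv2.imread('pics/top0.png'),cv2.imread('pics/side0.png')]);
print(ctrl.get_state())
E
```

```text
pics
top {'fov_y': 53.37524943068392, 'cx': 252.47322471064857, 'cy': 198.40242544256895, 'origin': array([ 0.47097437, -0.02119578,  1.31113012]), 'orientation': array([ 0.04255544, -0.02761197, -0.70238238,  0.70998986]), 'o': array([ 0.47097437, -0.02119578,  1.31113012]), 'R': array([[ 0.01179314,  0.99501866, -0.09898883],
       [-0.99971882,  0.00969605, -0.02163955],
       [-0.02057195,  0.09921619,  0.99485323]]), 'f': np.float64(381.9550072886249)}
side {'fov_y': 55.21119332011019, 'cx': 249.54510563526438, 'cy': 189.80940211989184, 'origin': array([ 0.34564024, -0.55095699,  0.87955317]), 'orientation': array([ 0.32073537, -0.07291164, -0.18425522,  0.92620879]), 'o': array([ 0.34564024, -0.55095699,  0.87955317]), 'R': array([[ 0.92146781,  0.29454692, -0.25325714],
       [-0.38808829,  0.72635767, -0.56726714],
       [ 0.01686848,  0.62100454,  0.78362543]]), 'f': np.float64(367.17476751993473)}
wrist {'fov_y': 68.34399092876639, 'cx': 261.6780283516023, 'cy': 190.72721700938322, 'T_tool_cam': array([[ 3.39451182e-04,  9.58071155e-01,  2.86530185e-01,
         7.15014
[... 511 characters left out ...]
ime': 0.15, 'qpos': array([-1.34399007e+00,  2.87022265e-01,  1.57783551e+00, -2.92585558e-05,
        1.27861358e+00, -1.49995150e-01]), 'dq': array([ 0.00144267, -0.0024213 , -0.00267862, -0.0010041 , -0.00056396,
        0.0012062 ]), 'joint_efforts': array([ 9.44667445e-04, -4.06606972e+01, -2.93139249e+01, -1.91568110e-04,
        3.95813026e-03, -6.15356726e-06]), 'eef_pos': array([ 0.24827234, -0.62713127,  0.23022768]), 'tcp_rot': array([ 9.82303795e-01,  1.87292207e-01, -5.00623824e-05, -9.38120494e-04]), 'contact_force': array([ 0.12846161,  0.13656154, -0.92676258]), 'wrist_torque': array([ 0.00370782,  0.00482839, -0.0341574 ]), 'finger_force': 0.0, 'opening': 1.0000781782548207}
```

View pics/top0.png

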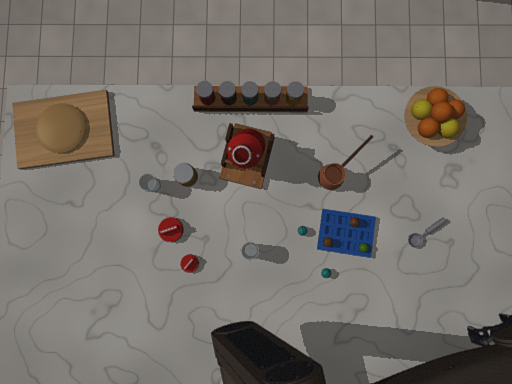

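View pics/side0.png

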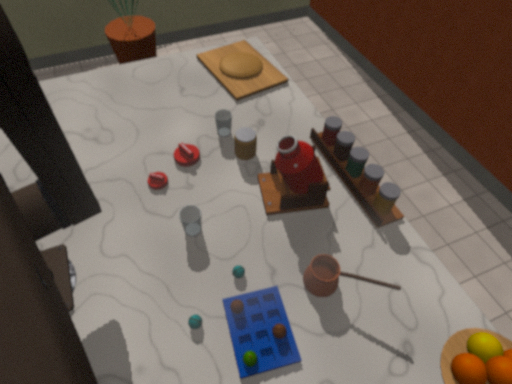

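Top view: walnuts near (354,222) and (328,242), lime (363,248), large cap (171,230), jar's ring (242,155). Side view: the same objects, ring near (288,145), cap (187,155).

```bash
cat >> h.py <<'E'
def blobs(c,lo,hi,amin=20,box=None):
    h=cv2.cvtColor(c['color'],cv2.COLOR_RGB2HSV); lo=np.array(lo);hi=np.array(hi)
    if lo[0]>hi[0]: m=cv2.inRange(h,np.array([0,lo[1],lo[2]]),hi)|cv2.inRange(h,lo,np.array([180,hi[1],hi[2]]))
    else: m=cv2.inRange(h,lo,hi)
    if box is not None:
        k=np.zeros_like(m);k[box[1]:box[3],box[0]:box[2]]=255;m&=k
    n,l,s,ce=cv2.connectedComponentsWithStats(m)
    return [(ce[i].round(1),s[i]) for i in range(1,n) if s[i][4]>=amin],l
def tri(c1,p1,c2,p2):
    d1,d2=ray(c1,*p1),ray(c2,*p2);A=np.stack([d1,-d2],1);t=np.linalg.lstsq(A,c2['o']-c1['o'],rcond=None)[0]
    a,b=c1['o']+d1*t[0],c2['o']+d2*t[1];return (a+b)/2,np.linalg.norm(a-b)
E
python3 - <<'E'
from h import *
t=cam('top');s=cam('side')
for c,n,b in((t,'T',(310,200,390,265)),(s,'S',(215,280,305,380))):
    for nm,lo,hi in(('brown',(0,60,30),(18,255,200)),('green',(35,80,40),(70,255,255)),('blue',(100,100,40),(125,255,255))):
        print(n,nm,[(x[0],x[1].tolist()) for x in blobs(c,lo,hi,15,b)[0]])
for c,n,b,r in((t,'T',(150,210,210,280),(215,120,280,190)),(s,'S',(140,135,210,195),(260,125,330,210))):
    print(n,'caps',[(x[0],x[1].tolist()) for x in blobs(c,(170,100,50),(10,255,255),15,b)[0]])
    print(n,'white',[(x[0],x[1].tolist()) for x in blobs(c,(0,0,110),(180,110,255),3,r)[0]])
    print(n,'capwhite',[(x[0],x[1].tolist()) for x in blobs(c,(0,0,130),(180,120,255),3,b)[0]][:8])
a=cv2.resize(t['color'][115:195,140:290],None,fx=4,fy=4,interpolation=cv2.INTER_CUBIC)
b=cv2.resize(s['color'][125:225,170:340],None,fx=3.53,fy=3.53,interpolation=cv2.INTER_CUBIC)[:,:600]
a=a[:,:600]
o=np.vstack([a[:300],b[:300]]);cv2.imwrite('pics/z.png',o[:,:,::-1])
E
```

```text
T brown [(array([354.4, 221.6]), [350, 218, 10, 8, 64]), (array([327.3, 241.6]), [323, 238, 9, 8, 61])]
T green [(array([363.2, 247.2]), [359, 243, 10, 9, 69])]
T blue [(array([345.9, 232.1]), [317, 209, 59, 49, 1992])]
S brown [(array([236.1, 304.1]), [232, 301, 10, 9, 56]), (array([279. , 330.5]), [273, 325, 12, 12, 118])]
S green [(array([249.6, 358. ]), [244, 351, 12, 15, 144])]
S blue [(array([260.9, 332.5]), [224, 287, 77, 91, 4069])]
T caps [(array([170.2, 229.2]), [158, 217, 25, 25, 449]), (array([189.1, 263.1]), [180, 254, 19, 19, 242])]
T white [(array([238.7, 133.9]), [215, 120, 65, 53, 938]), (array([229.4, 147.8]), [229, 147, 2, 3, 5]), (array([240.1, 153.6]), [232, 146, 18, 18, 78]), (array([273.8, 184.9]), [268, 179, 12, 11, 106]), (array([238.9, 186.6]), [224, 181, 40, 9, 175])]
T capwhite [(array([165.6, 211.7]), [152, 210, 24, 6, 91]), (array([197.2, 220.7]), [178, 210, 32, 28, 597]), (array([173.3, 257.2]), [150, 212, 60, 68, 1094]), (array([167.8, 229.1]), [160, 226, 17, 7, 35]), (array([176.4, 252.8]), [154, 237, 50, 33, 979]), (array([188. , 263.4]), [184, 259, 9, 10, 21])]
S caps [(array([186.2, 154.4]), [174, 144, 26, 22, 423]), (array([157.1, 180. ]), [148, 172, 19, 17, 259])]
S white [(array([281.2, 139.9]), [260, 125, 64, 49, 1354]), (array([323.6, 166.2]), [315, 150, 15, 37, 180]), (array([263.1, 179.3]), [262, 178, 3, 4, 9]), (array([261.4, 200.9]), [260, 187, 6, 23, 71]), (array([328.3, 197.7]), [327, 190, 3, 20, 38]), (array([268.8, 202.7]), [268, 202, 3, 3, 6])]
S capwhite [(array([173.9, 163.2]), [140, 135, 70, 60, 3192])]
```

View pics/z.png

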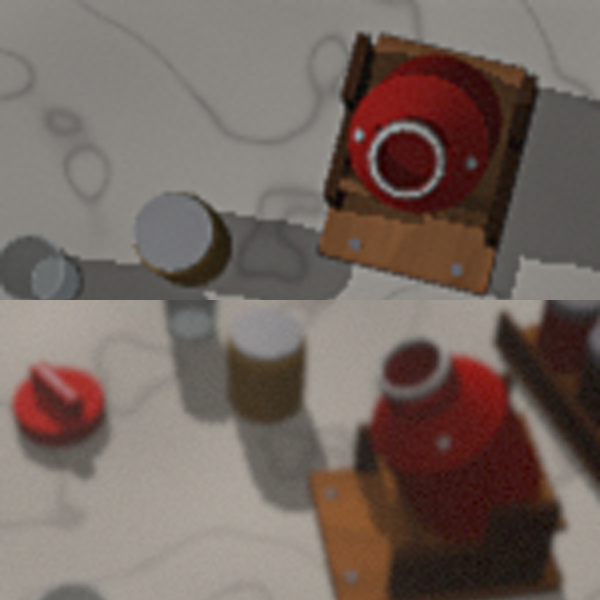

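The crop shows the jar's ring centre at top px ≈(241.7,155), dots at (229.7,148.5) and (258,155.7), so the jar's yaw is about -14°; side ring px ≈(288.1,144.5). The cap bar points down-left to up-right at about 15° in the top view.

Run:
```python
from h import *
np.set_printoptions(precision=4,suppress=True)
t=cam('top');s=cam('side')
print('w1',onz(t,354.4,221.6,.023),onz(s,279,330.5,.023));print('w2',onz(t,327.3,241.6,.023),onz(s,236.1,304.1,.023))
print('lime',onz(t,363.2,247.2,.023),onz(s,249.6,358,.023))
print('ring',tri(t,(241.7,155),s,(288.1,144.5)))
P,_=tri(t,(241.7,155),s,(288.1,144.5))
print('dotL',onz(t,229.7,148.5,P[2]-.03),'dotR',onz(t,258,155.7,P[2]-.03))
print('dotR tri',tri(t,(258,155.7),s,(170+443/3.53,125+142/3.53)))
print('cap top px',onz(t,170.2,229.2,.022),onz(s,186.2,154.4,.022))
print('tin',onz(t,140+173/4,115+232/4,.085),'g',onz(t,152,185,.04),'g',onz(t,250,250,.08))
print('pot',onz(t,332,176,.08))
s0=ctrl.get_state();print(R.from_quat(s0['tcp_rot']).as_matrix())
```

```text
w1 [ 0.5244 -0.3357  0.023 ] [ 0.5256 -0.3345  0.023 ]
w2 [ 0.4566 -0.2448  0.023 ] [ 0.4576 -0.2396  0.023 ]
lime [ 0.4396 -0.3636  0.023 ] [ 0.4406 -0.3629  0.023 ]
ring (array([0.7105, 0.0351, 0.2094]), np.float64(0.004619490690815795))
dotL [0.7344 0.074  0.1794] dotR [ 0.713  -0.0117  0.1794]
dotR tri (array([ 0.714 , -0.0119,  0.1766]), np.float64(0.0010041597295364147))
cap top px [0.4919 0.2838 0.022 ] [0.4904 0.2802 0.022 ]
tin [0.674  0.2322 0.085 ] g [0.6396 0.3462 0.04  ] g [0.4276 0.0115 0.08  ]
pot [ 0.669  -0.2517  0.08  ]
[[ 0.9299  0.3679 -0.0001]
 [ 0.3679 -0.9299  0.0005]
 [ 0.0001 -0.0005 -1.    ]]
```

Request:
{"api": "move_arm", "payload": {"plan": [31,32.5,-12,0,0,-2.4,85,31,32.5,-12,0,0,-2.4,85,31,32.5,-12,0,0,-2.4,85,31,32.5,-12,0,0,-2.4,85,31,32.5,-12,0,0,-2.4,85,31,32.5,-12,0,0,-2.4,85,31,32.5,-12,0,0,-2.4,85,31,32.5,-12,0,0,-2.4,85,31,32.5,-12,0,0,-2.4,85,0,0,0,0,0,0,85,0,0,0,0,0,0,85], "newtons": 25}}

```text
time: 1.45
eef_pos: [0.5278, -0.3341, 0.1229]
tcp_rot: [1.0, 0.001, -0.0, -0.0]
contact_force: [0.4, -0.7, 0.8]
opening: 0.994
finger_force: 0.0
```

```bash
cat > look.py <<'E'
from h import *
np.set_printoptions(precision=4,suppress=True)
c=cam('wrist');s=ctrl.get_state();save(c,'w%d.png'%int(s['time']*100))
M=R.from_quat(s['tcp_rot']).as_matrix();print(s['time'],'tcp',s['eef_pos'],'yaw',np.degrees(np.arctan2(M[1,0],M[0,0])),'z',M[:,2])
for nm,lo,hi in(('brown',(0,60,30),(18,255,200)),('green',(35,80,40),(70,255,255))):
    for ce,st in blobs(c,lo,hi,300)[0]: print(nm,ce,st,onz(c,*ce,.023),onz(c,st[0]+st[2]/2,st[1]+st[3]/2,.023))
E
python3 look.py
```

```text
1.5 tcp [ 0.5274 -0.3353  0.1235] yaw 0.04631599684232206 z [-0.0001 -0.0005 -1.    ]
brown [161.6  25.5] [  78    0  146   64 6407] [ 0.6582 -0.2581  0.023 ] [ 0.6537 -0.2495  0.023 ]
brown [262.4 194.8] [247 177  35  35 864] [ 0.5229 -0.3356  0.023 ] [ 0.5232 -0.3375  0.023 ]
green [292.  276.1] [277 260  32  34 803] [ 0.4389 -0.3651  0.023 ] [ 0.4378 -0.3661  0.023 ]
```

Request:
{"api": "move_arm", "payload": {"plan": [-4,0,-36,0,0,0,75,0,0,-36,0,0,0,65,0,0,-37,0,0,0,60,0,0,0,0,0,0,25,0,0,0,0,0,0,25,0,0,0,0,0,0,25,0,0,0,0,0,0,25,0,0,0,0,0,0,25], "newtons": 25}}

```text
time: 2.3
eef_pos: [0.5235, -0.3358, 0.0155]
tcp_rot: [1.0, -0.0, 0.0, 0.001]
contact_force: [-2.0, -0.5, 1.8]
opening: 0.359
finger_force: 24.9
```

Request:
{"api": "move_arm", "payload": {"plan": [0,0,8,0,0,0,25,0,0,15,0,0,0,25,0,0,17,0,0,0,25,0,0,0,0,0,0,25]}}

```text
time: 2.7
eef_pos: [0.5257, -0.3369, 0.0589]
tcp_rot: [1.0, 0.0, 0.003, 0.003]
contact_force: [1.4, -0.4, 0.6]
opening: 0.361
finger_force: 24.8
```

```bash
python3 look.py; ls pics
```

```text
2.75 tcp [ 0.5249 -0.3363  0.0573] yaw -7.242085270324486e-05 z [ 0.0041 -0.0036 -1.    ]
brown [128.1  18.5] [  49    0  149   47 4801] [ 0.6447 -0.263   0.023 ] [ 0.6422 -0.2601  0.023 ]
brown [260.6 247.8] [ 232  216   60   62 2734] [ 0.5022 -0.3371  0.023 ] [ 0.5028 -0.3381  0.023 ]
green [290.5 315. ] [277 301  27  27 567] [ 0.4456 -0.3598  0.023 ] [ 0.4461 -0.3598  0.023 ]
side0.png
top0.png
w150.png
w275.png
wrist0.png
z.png
```

Request:
{"api": "move_arm", "payload": {"plan": [0,10,45,0,0,0,25,0,10,45,0,0,0,25,8.3,41.8,17,0,0,-1.55,25,8.3,41.8,17,0,0,-1.55,25,8.3,41.8,17,0,0,-1.55,25,8.3,41.8,17,0,0,-1.55,25,8.3,41.8,17,0,0,-1.55,25,8.3,41.8,17,0,0,-1.55,25,8.3,41.8,17,0,0,-1.55,25,8.3,41.8,17,0,0,-1.55,25,8.3,41.8,17,0,0,-1.55,25,0,0,0,0,0,0,25]}}

```text
time: 3.95
eef_pos: [0.5993, 0.0657, 0.3004]
tcp_rot: [0.993, -0.119, 0.003, -0.001]
contact_force: [0.4, -0.4, -0.4]
opening: 0.366
finger_force: 25.0
```

Request:
{"api": "move_arm", "payload": {"plan": [0,0,0,0,0,0,25,0,0,0,0,0,0,25]}}

```text
time: 4.15
eef_pos: [0.5975, 0.0602, 0.296]
tcp_rot: [0.993, -0.122, -0.001, 0.0]
contact_force: [0.1, -0.4, -0.4]
opening: 0.366
finger_force: 25.0
```

```bash
python3 look.py; cp pics/w419.png pics/wj.png 2>/dev/null; ls -t pics|head -1; cp pics/$(ls -t pics|head -1) pics/jarA.png
```

```text
4.2 tcp [0.5975 0.0599 0.2959] yaw -14.040063875514925 z [-0.0025 -0.0002 -1.    ]
brown [258.9  62.9] [ 182    0  150  119 8887] [0.7217 0.0318 0.023 ] [0.7264 0.0333 0.023 ]
brown [478.4  39.6] [ 440    0   72   78 4398] [ 0.6791 -0.2572  0.023 ] [ 0.6806 -0.2542  0.023 ]
brown [254.9  45. ] [ 224   11   64   68 3338] [0.7442 0.0316 0.023 ] [0.7439 0.0302 0.023 ]
brown [475.7 197. ] [463 188  26  20 388] [ 0.4557 -0.2473  0.023 ] [ 0.4539 -0.2477  0.023 ]
brown [261.  247.6] [ 232  217   60   61 2814] [0.4517 0.0963 0.023 ] [0.4514 0.0947 0.023 ]
brown [145.6 248.1] [ 119  224   55   50 2019] [0.4964 0.2796 0.023 ] [0.4945 0.2788 0.023 ]
w420.png
```

View pics/jarA.png

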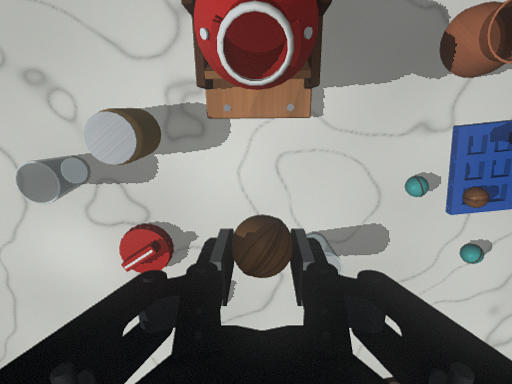

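The wrist view shows the walnut held at (261,247), the jar's ring centred near (256,44) with dots at (203,34) and (306,33), and the cap at (147,248).

```bash
cat >> h.py <<'E'
def multi(rs):
    A=np.zeros((3,3));b=np.zeros(3)
    for o,d,w in rs: P=(np.eye(3)-np.outer(d,d))*w;A+=P;b+=P@o
    return np.linalg.solve(A,b)
def ring(c,box,vmin=130):
    h=cv2.cvtColor(c['color'],cv2.COLOR_RGB2HSV);m=cv2.inRange(h,(0,0,vmin),(180,90,255));k=np.zeros_like(m);k[box[1]:box[3],box[0]:box[2]]=255;m&=k
    n,l,s,_=cv2.connectedComponentsWithStats(m);i=1+np.argmax(s[1:,4]);y,x=np.nonzero(l==i)
    hull=cv2.convexHull(np.stack([x,y],1).astype(np.int32));return cv2.fitEllipse(hull)
E
python3 - <<'E'
from h import *
np.set_printoptions(precision=4,suppress=True)
t=cam('top');s=cam('side');w=cam('wrist')
e=ring(w,(212,2,296,90));print('wrist',e)
et=ring(t,(231,144,252,166),110);print('top',et)
es=ring(s,(276,134,302,154),110);print('side',es)
u=e[0]
rw=(w['o'],ray(w,*u),1/.25**2);rt=(t['o'],ray(t,241.7,155),1);rs=(s['o'],ray(s,288.1,144.5),1)
P=multi([(w['o'],rw[1],5),rt,rs]);print(P)
for c,n in((w,'w'),(t,'t'),(s,'s')):print(n,proj(c,P))
print(tri(w,u,t,(241.7,155)),tri(w,u,s,(288.1,144.5)))
a=onz(w,203,34,.177);b=onz(w,306,33,.177);d=a-b;print(a,b,np.linalg.norm(d),np.degrees(np.arctan2(-d[0],d[1])))
st=ctrl.get_state();z=st['eef_pos'][2]
for dz in(0,.008,.015):print('ball',dz,onz(w,261,247.3,z+dz)-st['eef_pos'])
E
```

```text
wrist ((252.83062744140625, 43.675048828125), (74.52506256103516, 83.72219848632812), 172.90895080566406)
top ((240.989990234375, 154.8704071044922), (17.85371971130371, 19.853670120239258), 162.15478515625)
side ((280.5292663574219, 142.3223876953125), (18.673316955566406, 44.80036163330078), 72.24101257324219)
[0.7114 0.0365 0.2074]
w [[253.1938  43.7191]]
t [[241.5258 154.0842]]
s [[287.2097 144.6748]]
(array([0.7146, 0.0368, 0.1854]), np.float64(0.002361072611519847)) (array([0.7126, 0.0364, 0.2076]), np.float64(0.002337631467223925))
[0.7344 0.0745 0.177 ] [ 0.7144 -0.0086  0.177 ] 0.08545466712180279 -13.547384566500495
ball 0 [-0.0042  0.0002  0.    ]
ball 0.008 [-0.     -0.0008  0.008 ]
ball 0.015 [ 0.0036 -0.0018  0.015 ]
```

Request:
{"api": "move_arm", "payload": {"plan": [28.5,-6,0,0,0,0,25,28.5,-6,0,0,0,0,25,28.5,-6,-10,0,0,0,25,28.5,-6,-18,0,0,0,25,0,0,-20,0,0,0,25,0,0,-20,0,0,0,25,0,0,-9,0,0,0,25,0,0,0,0,0,0,25,0,0,0,0,0,0,25]}}

```text
time: 5.25
eef_pos: [0.7121, 0.0368, 0.221]
tcp_rot: [0.993, -0.122, 0.0, -0.0]
contact_force: [-0.7, 0.6, 0.4]
opening: 0.364
finger_force: 25.0
```

```bash
python3 look.py; cp pics/$(ls -t pics|head -1) pics/jarB.png
```

```text
5.3 tcp [0.7125 0.0368 0.2219] yaw -13.973950614916212 z [ 0.002  -0.0002 -1.    ]
brown [79.1  9.4] [  37    0  104   29 1441] [0.9234 0.182  0.023 ] [0.9164 0.1738 0.023 ]
brown [128.4  17.9] [ 61   0 137  38 549] [0.9033 0.1344 0.023 ] [0.9021 0.1336 0.023 ]
brown [270.6 121.8] [  170    50   183   189 20188] [0.7621 0.0124 0.023 ] [0.7389 0.0292 0.023 ]
brown [490.7 136.8] [ 463   98   49   75 2911] [ 0.6819 -0.238   0.023 ] [ 0.6844 -0.2344  0.023 ]
brown [261.8 244.7] [ 228  215   69   63 3217] [0.6096 0.061  0.023 ] [0.6068 0.0607 0.023 ]
brown [499.2 293. ] [486 282  26  23 486] [ 0.4555 -0.2461  0.023 ] [ 0.4547 -0.2458  0.023 ]
```

View pics/jarB.png

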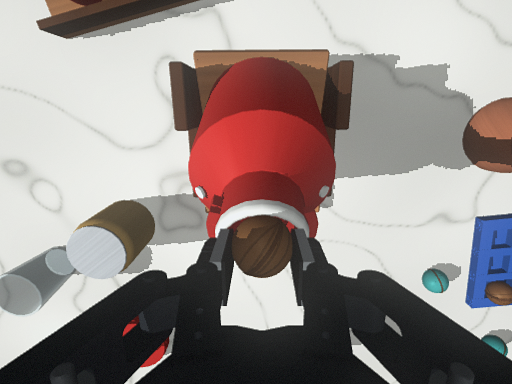

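The ball sits inside the ring's outline: ring far outer edge at (263,200), ball (262,245), dots (201,192),(324,192).

Run:
```python
from h import *
np.set_printoptions(precision=4,suppress=True)
w=cam('wrist');xh=np.array([np.cos(np.radians(-13.8)),np.sin(np.radians(-13.8)),0])
for z in(.203,.207,.211):print(z,'ctr from far edge',onz(w,263,200,z+.0285*np.sin(np.radians(25)))-xh*.0285*np.cos(np.radians(25)))
a=onz(w,201,192,.177);b=onz(w,324,192,.177);d=a-b;print((a+b)/2,np.linalg.norm(d),np.degrees(np.arctan2(-d[0],d[1])))
```

```text
0.203 ctr from far edge [0.708 0.036 0.215]
0.207 ctr from far edge [0.7093 0.0357 0.219 ]
0.211 ctr from far edge [0.7106 0.0354 0.223 ]
[0.7265 0.0317 0.177 ] 0.08550992394749773 -13.950872076748487
```

Request:
{"api": "move_arm", "payload": {"plan": [-2,0,-3,0,0,0,25,0,0,0,0,0,0,25,0,0,0,0,0,0,50,0,0,0,0,0,0,60,0,0,0,0,0,0,60,0,0,20,0,0,0,60,0,0,30,0,0,0,70,0,0,30,0,0,0,85,-30,0,0,0,0,0,85,-30,0,0,0,0,0,85,0,0,0,0,0,0,85]}}

```text
time: 6.45
eef_pos: [0.6474, 0.0375, 0.2972]
tcp_rot: [0.993, -0.121, -0.001, 0.0]
contact_force: [0.0, 0.9, -0.6]
opening: 0.993
finger_force: 0.0
```

```bash
python3 look.py; cp pics/$(ls -t pics|head -1) pics/jarC.png
```

```text
6.5 tcp [0.649  0.0373 0.2975] yaw -13.954623408577454 z [ 0.0001  0.     -1.    ]
brown [250.2  61.6] [  173     1   148   155 14906] [0.7764 0.0203 0.023 ] [0.7568 0.03   0.023 ]
brown [471.3  82.7] [ 426   48   86   69 4940] [ 0.6769 -0.2696  0.023 ] [ 0.678  -0.2665  0.023 ]
brown [243.2 121.8] [ 214   97   59   50 2149] [0.702  0.0501 0.023 ] [0.7016 0.0497 0.023 ]
brown [461.4 229.2] [450 220  24  19 351] [ 0.4554 -0.2468  0.023 ] [ 0.4546 -0.2477  0.023 ]
brown [200.7 318.9] [184 303  35  35 825] [0.3898 0.2122 0.023 ] [0.3861 0.2119 0.023 ]
```

View pics/jarC.png

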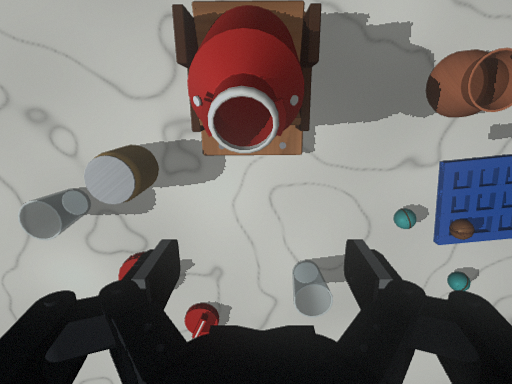

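The ring is clear and the walnut has gone into the jar; walnut 2 is at (461,229) in its pocket.

Request:
{"api": "move_arm", "payload": {"plan": [-24,-35.5,-5,0,0,0,75,-24,-35.5,-5,0,0,0,65,-24,-35.5,-5,0,0,0,65,-24,-35.5,-5,0,0,0,65,-24,-35.5,-5,0,0,0,65,-24,-35.5,-5,0,0,0,65,-24,-35.5,-5,0,0,0,65,-24,-35.5,-25,0,0,0,65,0,0,-40,0,0,0,65,0,0,-40,0,0,0,65,0,0,-38,0,0,0,65,0,0,0,0,0,0,65]}}

```text
time: 7.7
eef_pos: [0.4552, -0.2449, 0.1136]
tcp_rot: [0.993, -0.122, -0.005, -0.003]
contact_force: [0.1, 0.2, -0.9]
opening: 0.758
finger_force: 0.0
```

```bash
python3 look.py
```

```text
7.75 tcp [ 0.4571 -0.2462  0.117 ] yaw -13.980379052336607 z [-0.0046  0.0038 -1.    ]
brown [260.  192.1] [244 173  34  37 868] [ 0.4552 -0.2441  0.023 ] [ 0.4555 -0.245   0.023 ]
green [406.6 175.5] [388 159  38  37 960] [ 0.4397 -0.3681  0.023 ] [ 0.4378 -0.3683  0.023 ]
```

Request:
{"api": "move_arm", "payload": {"plan": [-1.5,1.5,-35,0,0,0,62,0,0,-35,0,0,0,60,0,0,-36,0,0,0,60,0,0,0,0,0,0,25,0,0,0,0,0,0,25,0,0,0,0,0,0,25,0,0,0,0,0,0,25,0,0,0,0,0,0,25,0,0,8,0,0,0,25,0,0,15,0,0,0,25,0,0,20,0,0,0,25,0,0,20,0,0,0,25], "newtons": 25}}

```text
time: 8.95
eef_pos: [0.4564, -0.2454, 0.0779]
tcp_rot: [0.993, -0.122, -0.0, 0.0]
contact_force: [0.2, 0.3, -0.1]
opening: 0.364
finger_force: 24.8
```

```bash
python3 look.py
```

```text
9.0 tcp [ 0.4585 -0.247   0.0816] yaw -13.945354422344568 z [ 0.005  -0.0044 -1.    ]
brown [261.2 253.9] [ 232  223   60   60 2670] [ 0.4184 -0.2367  0.023 ] [ 0.419  -0.2375  0.023 ]
green [429.3 190.6] [ 407  170   45   44 1352] [ 0.439  -0.3685  0.023 ] [ 0.4378 -0.3686  0.023 ]
```

Request:
{"api": "move_arm", "payload": {"plan": [0,0,45,0,0,0,25,0,0,45,0,0,0,25,32,35,14,0,0,0,25,32,35,14,0,0,0,25,32,35,14,0,0,0,25,32,35,14,0,0,0,25,32,35,14,0,0,0,25,32,35,14,0,0,0,25,32,35,14,0,0,0,25,32,35,14,0,0,0,25,1,1,-20,0,0,0,25,0,0,-20,0,0,0,25]}}

```text
time: 10.2
eef_pos: [0.715, 0.0372, 0.2397]
tcp_rot: [0.993, -0.12, 0.002, 0.0]
contact_force: [-0.8, 0.6, 0.1]
opening: 0.367
finger_force: 25.0
```

Request:
{"api": "move_arm", "payload": {"plan": [0,0,0,0,0,0,25,0,0,0,0,0,0,25]}}

```text
time: 10.4
eef_pos: [0.7131, 0.0354, 0.2379]
tcp_rot: [0.993, -0.122, -0.001, 0.0]
contact_force: [-0.1, -0.1, 0.2]
opening: 0.364
finger_force: 25.0
```

Request:
{"api": "move_arm", "payload": {"plan": [0,0,-10,0,0,0,25,0,0,-10,0,0,0,25,0,0,0,0,0,0,25,0,0,0,0,0,0,50,0,0,0,0,0,0,60,0,0,0,0,0,0,60,0,0,20,0,0,0,60,0,0,30,0,0,0,70,0,0,30,0,0,0,85,-30,0,0,0,0,0,85,-30,0,0,0,0,0,85,0,0,0,0,0,0,85]}}

```text
time: 11.6
eef_pos: [0.651, 0.036, 0.2986]
tcp_rot: [0.993, -0.121, -0.001, 0.0]
contact_force: [0.3, -0.0, -0.5]
opening: 0.99
finger_force: 0.0
```

```bash
python3 look.py; cp pics/$(ls -t pics|head -1) pics/jarD.png;python3 -c "
import cv2;a=cv2.imread('pics/jarD.png');cv2.imwrite('pics/jarD.png',cv2.resize(a[70:170,170:320],None,fx=4,fy=4))"
```

```text
11.65 tcp [0.6526 0.0358 0.2988] yaw -13.955348930516172 z [ 0.0005  0.     -1.    ]
brown [250.1  65.1] [  173     5   147   153 14626] [0.7761 0.0201 0.023 ] [0.757  0.0302 0.023 ]
brown [470.5  85.7] [ 425   52   87   68 4968] [ 0.6768 -0.2708  0.023 ] [ 0.677  -0.2681  0.023 ]
brown [242.5 126.6] [ 214  102   58   49 2071] [0.6994 0.0514 0.023 ] [0.6993 0.0507 0.023 ]
brown [200.4 319.8] [184 305  35  35 791] [0.3908 0.2124 0.023 ] [0.3847 0.2123 0.023 ]
```

View pics/jarD.png

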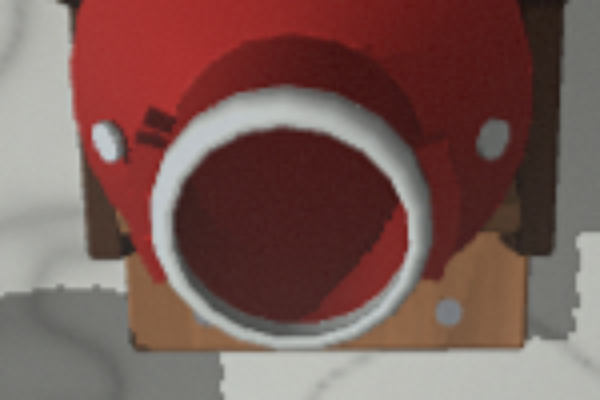

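Both walnuts are gone from the mould and the mouth is clear (ring centre about (243,124) in the full image). Next the cap.

Request:
{"api": "move_arm", "payload": {"plan": [-13.3,20.5,0,0,0,8.3,70,-13.3,20.5,0,0,0,8.3,60,-13.3,20.5,0,0,0,8.3,50,-13.3,20.5,0,0,0,8.3,50,-13.3,20.5,-10,0,0,8.3,50,-13.3,20.5,-18,0,0,8.3,50,-13.3,20.5,-18,0,0,8.3,50,-13.3,20.5,-18,0,0,8.3,50,-13.3,20.5,-18,0,0,8.3,50,-13.3,20.5,-18,0,0,8.3,50,-13.3,20.5,-18,0,0,8.3,50,-13.3,20.5,-18,0,0,8.3,50]}}

```text
time: 12.85
eef_pos: [0.4946, 0.2828, 0.1621]
tcp_rot: [0.732, 0.682, 0.001, 0.0]
contact_force: [1.2, 0.1, -0.1]
opening: 0.586
finger_force: 0.0
```

Request:
{"api": "move_arm", "payload": {"plan": [0,0,0,0,0,8.3,50,0,0,0,0,0,8.3,50,0,0,0,0,0,8.3,50,0,0,0,0,0,0,50,0,0,0,0,0,0,50]}}

```text
time: 13.35
eef_pos: [0.4948, 0.2818, 0.1625]
tcp_rot: [0.571, 0.821, 0.0, 0.0]
contact_force: [-0.4, -0.9, 0.3]
opening: 0.582
finger_force: 0.0
```

```bash
python3 look.py; cp pics/$(ls -t pics|head -1) pics/capA.png
python3 - <<'E'
from h import *
np.set_printoptions(precision=4,suppress=True)
c=cam('wrist')
for ce,st in blobs(c,(170,100,40),(10,255,255),500)[0]: print(ce,st,onz(c,*ce,.02))
E
```

```text
13.4 tcp [0.4946 0.2817 0.1625] yaw 110.3825791062369 z [ 0.0005  0.0002 -1.    ]
brown [260.3 172.2] [ 220  132   82   81 4845] [0.4895 0.2882 0.023 ] [0.4903 0.2882 0.023 ]
brown [142.2 192.8] [ 112  165   61   57 2583] [0.3814 0.2246 0.023 ] [0.3819 0.2239 0.023 ]
brown [386.2 365.8] [363 342  52  42 925] [0.7294 0.1056 0.023 ] [0.7306 0.111  0.023 ]
[260.5 172.3] [ 220  132   82   81 4746] [0.4898 0.2874 0.02  ]
[142.6 192.8] [ 112  166   61   56 2491] [0.3807 0.2232 0.02  ]
```

View pics/capA.png

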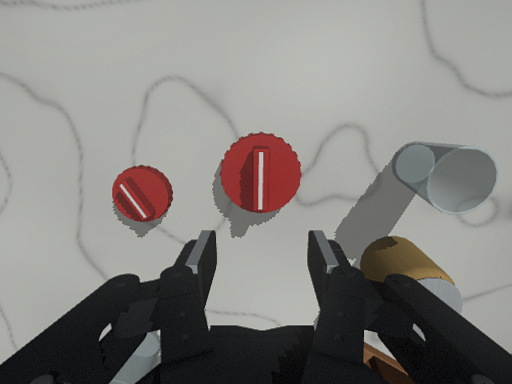

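The cap's bar lies straight along tool x in this view, white line from (261,151) to (261,212), skirt centred at (260.5,172.5).

Run:
```python
from h import *
np.set_printoptions(precision=4,suppress=True)
c=cam('wrist');b,l=blobs(c,(0,0,120),(180,90,255),60,(235,140,285,225))
for ce,st in b:
    y,x=np.nonzero(l==[i for i in range(1,l.max()+1) if (l==i).sum()==st[4]][0]); print(ce,st)
    a=onz(c,x[y<=y.min()+1].mean(),y.min()-.5,.045);d=onz(c,x[y>=y.max()-1].mean(),y.max()+.5,.045)
    print(a,d,(a+d)/2,np.linalg.norm(a-d),np.degrees(np.arctan2(*(a-d)[[1,0]])))
# skirt extremes: top edge at z=.022 far/near, left/right
a=onz(c,260.5,132,.022);d=onz(c,260.5,213,.022);e=onz(c,220,172,.015);g=onz(c,302,172,.015);print(a,d,(a+d)/2,np.linalg.norm(a-d),(e+g)/2,np.linalg.norm(e-g))
print(ctrl.get_state()['eef_pos'],ctrl.get_state()['qpos'])
```

```text
[260.6 179.3] [259 152   5  58 243]
[0.4812 0.3114 0.045 ] [0.5005 0.2577 0.045 ] [0.4909 0.2845 0.045 ] 0.05710686137764119 109.68880417344776
[276.5 218.5] [259 206  26  19 213]
[0.5201 0.2694 0.045 ] [0.517  0.2468 0.045 ] [0.5185 0.2581 0.045 ] 0.022851338138866646 82.13895882756631
[0.4753 0.326  0.022 ] [0.505  0.2459 0.022 ] [0.4902 0.2859 0.022 ] 0.0854127289705588 [0.4904 0.2868 0.015 ] 0.0862895639436154
[0.4943 0.2816 0.1624] [ 0.3395  0.1215  1.9008  0.      1.119  -0.0172]
```

Request:
{"api": "move_arm", "payload": {"plan": [-4,3.3,-40,0,0,-0.6,50,0,0,-40,0,0,0,50,0,0,-36,0,0,0,50,0,0,-20,0,0,0,50,0,0,0,0,0,0,10,0,0,0,0,0,0,10,0,0,0,0,0,0,10,0,0,0,0,0,0,10,0,0,0,0,0,0,10,0,0,0,0,0,0,10], "newtons": 60}}

```text
time: 14.5
eef_pos: [0.4909, 0.2852, 0.0277]
tcp_rot: [0.574, 0.819, 0.001, 0.001]
contact_force: [-0.2, 0.8, 3.4]
opening: 0.172
finger_force: 61.1
```

```bash
python3 look.py|head -1
```

```text
14.55 tcp [0.491  0.2853 0.0278] yaw 109.9384603779363 z [ 0.0023  0.0008 -1.    ]
```

Run:
```python
from h import *
np.set_printoptions(precision=4,suppress=True)
t=cam('top');s=cam('side');w=cams.read_camera('wrist')
Tc=np.array(w['T_tool_cam'])
def wc(f,p,yaw):
    c=dict(w);c['f']=192/np.tan(np.radians(w['fov_y'])/2);c['color']=cv2.imread('pics/'+f)[:,:,::-1].copy()
    y=np.radians(yaw);Rt=np.array([[np.cos(y),np.sin(y),0],[np.sin(y),-np.cos(y),0],[0,0,-1]])
    c['o']=np.array(p)+Rt@Tc[:3,3];c['R']=Rt@Tc[:3,:3];return c
D=wc('w1165.png',[.6526,.0358,.2988],-13.95);C=wc('w650.png',[.649,.0373,.2975],-13.95);A=wc('w420.png',[.5975,.0599,.2959],-14.04)
L=[]
for n,c,b in(('A',A,(213,0,297,88)),('C',C,(206,82,282,155)),('D',D,(206,85,282,160))):
    h=cv2.cvtColor(c['color'],cv2.COLOR_RGB2HSV)
    m=cv2.inRange(h,(0,0,40),(180,75,255))
    k=np.zeros_like(m);k[b[1]:b[3],b[0]:b[2]]=255;m&=k
    # inner edge: contour of the hole containing the centre
    cs,hi=cv2.findContours(m,cv2.RETR_CCOMP,cv2.CHAIN_APPROX_NONE)
    best=[q for q,x in zip(cs,hi[0]) if x[3]>=0]; q=max(best,key=cv2.contourArea);e=cv2.fitEllipse(cv2.convexHull(q));print(n,'inner',e,cv2.boundingRect(q))
    L.append((c['o'],ray(c,*e[0]),4))
for extra in([],[(t['o'],ray(t,241.7,155),1),(s['o'],ray(s,288.1,144.5),1)]):
    P=multi(L+extra);print(P)
    for n,c in(('A',A),('C',C),('D',D),('t',t),('s',s)):print(n,proj(c,P)[0])
for c,a,b in((A,(203,34),(306,33)),(D,(170+108/4,70+140/4),(170+494/4,70+139/4))):
    for z in (.173,.177):
        p,q=onz(c,*a,z),onz(c,*b,z);d=p-q;print('dots',z,(p+q)/2,np.linalg.norm(d),np.degrees(np.arctan2(-d[0],d[1])))
p,q=[tri(A,a,D,b)[0] for a,b in(((203,34),(197,105)),((306,33),(293.5,104.75)))];print(p,q)
```

```text
A inner ((254.9666748046875, 44.987579345703125), (65.56394958496094, 69.4040756225586), 169.93170166015625) (223, 10, 66, 70)
C inner ((242.99363708496094, 121.24142456054688), (51.01750946044922, 60.56864547729492), 97.70929718017578) (213, 96, 61, 51)
D inner ((242.48623657226562, 126.1277084350586), (49.85258865356445, 59.636627197265625), 98.70796966552734) (213, 101, 60, 51)
[0.7121 0.0384 0.2064]
A [254.3446  44.8544]
C [243.2956 121.3456]
D [242.7583 126.1307]
t [240.9189 153.9434]
s [287.0722 144.4308]
[0.712  0.0382 0.2059]
A [254.6648  44.9481]
C [243.6159 121.263 ]
D [243.0765 126.0384]
t [241.0056 153.9896]
s [287.0848 144.6393]
dots 0.173 [0.7266 0.0354 0.173 ] 0.08671322025272933 -13.511169212719128
dots 0.177 [0.7257 0.0355 0.177 ] 0.08540985627475293 -13.511169212719183
dots 0.173 [0.7281 0.0339 0.173 ] 0.08783015090331657 -13.788372986095174
dots 0.177 [0.728  0.0337 0.177 ] 0.08652422962918835 -13.78837298609522
[0.7391 0.0786 0.1636] [ 0.7177 -0.009   0.1649]
```

Request:
{"api": "move_arm", "payload": {"plan": [0,0,20,0,0,0,10,0,0,40,0,0,0,10,0,0,45,0,0,0,10,0,0,45,0,0,0,10,0,0,45,0,0,0,10,0,0,45,0,0,0,10,0,0,45,0,0,0,10]}}

```text
time: 15.4
eef_pos: [0.4893, 0.2846, 0.3125]
tcp_rot: [0.574, 0.819, -0.0, -0.0]
contact_force: [1.2, -0.1, -0.4]
opening: 0.171
finger_force: 60.6
```

```bash
cat > jar.py <<'E'
from h import *
np.set_printoptions(precision=4,suppress=True)
S=np.array([.7115,.0375,.206])
JR=R.from_euler('z',-13.8,degrees=True)*R.from_euler('y',-25,degrees=True)
n=JR.apply([0,0,1])
def tool(th):
    b=JR.apply(R.from_euler('z',th,degrees=True).apply([0,1,0]));z=-n;return R.from_matrix(np.stack([b,np.cross(z,b),z],1))
def todo(P,Rt):
    s=ctrl.get_state();r=(Rt*R.from_quat(s['tcp_rot']).inv()).as_rotvec(degrees=True)
    print('t',s['time'],'tcp',s['eef_pos'],'shift',(P-s['eef_pos'])*1e3,'rot',r,np.linalg.norm(r))
    q=JR.inv().apply(s['eef_pos']-S)*1e3;print('tcp in jar frame from ring',q,'F jar',JR.inv().apply(s['contact_force']))
E
python3 - <<'E'
from jar import *
print(n);todo(S+.09*n,tool(80))
print(ctrl.get_state()['qpos'])
E
```

```text
[-0.4104  0.1008  0.9063]
t 15.4 tcp [0.4893 0.2846 0.3125] shift [ 185.2543 -238.0759  -24.8887] rot [-15.3928 -20.575   45.5204] 52.272118141735206
tcp in jar frame from ring [-204.0009  187.0143  212.5888] F jar [ 0.9604  0.1502 -0.8553]
[ 0.3477 -0.0058  1.7544  0.      1.394  -0.0003]
```

Request:
{"api": "move_arm", "payload": {"plan": [23.2,-29.8,-3.1,-1.925,-2.57,5.69,10,23.2,-29.8,-3.1,-1.925,-2.57,5.69,10,23.2,-29.8,-3.1,-1.925,-2.57,5.69,10,23.2,-29.8,-3.1,-1.925,-2.57,5.69,10,23.2,-29.8,-3.1,-1.925,-2.57,5.69,10,23.2,-29.8,-3.1,-1.925,-2.57,5.69,10,23.2,-29.8,-3.1,-1.925,-2.57,5.69,10,23.2,-29.8,-3.1,-1.925,-2.57,5.69,10,0,0,0,0,0,0,10,0,0,0,0,0,0,10]}}

```text
time: 16.4
eef_pos: [0.675, 0.0458, 0.285]
tcp_rot: [0.203, 0.955, -0.007, 0.215]
contact_force: [0.8, 0.7, -0.3]
opening: 0.172
finger_force: 60.6
```

Run:
```python
from jar import *
todo(S+.045*n,tool(80))
c=cam('wrist');save(c,'fitA.png');print(ctrl.get_state()['qpos'])
```

```text
t 16.4 tcp [0.675  0.0458 0.285 ] shift [ 18.0746  -3.7153 -38.2558] rot [-0.0856 -0.1571  0.1262] 0.2189661564261453
tcp in jar frame from ring [-0.5438 -0.7034 87.4643] F jar [ 0.4578  0.8801 -0.5077]
[-0.0515  0.0494  1.7883 -0.1024  0.8788 -1.1575]
```

View pics/fitA.png

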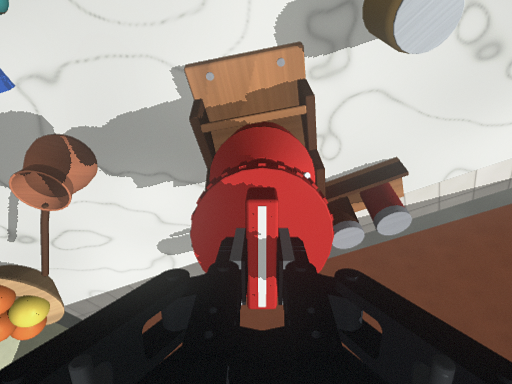

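The cap is held squarely: white line from (262,206) to (262,307), skirt between columns 191 and 333; the jar lies straight behind it.

Run:
```python
from h import *
np.set_printoptions(precision=4,suppress=True)
c=cam('wrist');s=ctrl.get_state();T=np.array(c['T_tool_cam'])
def onpl(u,v,z):
    p=np.array([(u-c['cx'])/c['f'],-(v-c['cy'])/c['f'],-1]);d=T[:3,:3]@p;return T[:3,3]+d*(z-T[2,3])/d[2]
hsv=cv2.cvtColor(c['color'],cv2.COLOR_RGB2HSV);col=hsv[195:320,258:267]
m=(col[:,:,1]<90)&(col[:,:,2]>110);r=np.nonzero(m.sum(1)>4)[0]+195;print(r.min(),r.max())
a=onpl(262,r.min()-.5,-.0172);b=onpl(262,r.max()+.5,-.0172);print(a,b,(a+b)/2,np.linalg.norm(a-b))
red=cv2.inRange(hsv,(0,120,90),(8,255,255))|cv2.inRange(hsv,(172,120,90),(180,255,255))
print('front rim of cap row at col 235,262,290:',[np.nonzero(red[:,k])[0][:3] for k in(225,295)])
print('tol x of skirt L/R', onpl(191,228,.006),onpl(333,228,.006))
```

```text
206 306
[ 0.0285 -0.001  -0.0172] [-0.0286 -0.0009 -0.0172] [-0.0001 -0.001  -0.0172] 0.05712100257535792
front rim of cap row at col 235,262,290: [array([140, 141, 142]), array([138, 139, 140])]
tol x of skirt L/R [ 0.0064 -0.0418  0.006 ] [0.0064 0.0399 0.006 ]
```

Request:
{"api": "move_arm", "payload": {"plan": [7.3,-1.8,-15.1,0,0,0,10,6.9,-1.7,-15.3,0,0,0,10,6.9,-1.7,-15.3,0,0,0,10,6.9,-1.7,-15.3,0,0,0,10,0,0,0,0,0,0,10,0,0,0,0,0,0,10]}}

```text
time: 17.1
eef_pos: [0.7035, 0.0395, 0.2243]
tcp_rot: [0.201, 0.956, -0.007, 0.215]
contact_force: [0.3, -0.6, -0.4]
opening: 0.169
finger_force: 60.6
```

```bash
sed -i 's/S=np.array.*/S=np.array([.7113,.0367,.206])/' jar.py
python3 - <<'E'
from jar import *
todo(S+.010*n,tool(80))
E
```

```text
t 17.1 tcp [0.7035 0.0395 0.2243] shift [ 3.7185 -1.8284 -9.1885] rot [-0.0442 -0.0947 -0.0116] 0.10514479912924264
tcp in jar frame from ring [ 0.2152  0.8887 20.0381] F jar [ 0.1921 -0.533  -0.5716]
```

Request:
{"api": "move_arm", "payload": {"plan": [1.0,-0.7,-2.3,0,0,0,10,0.9,-0.6,-2.3,0,0,0,10,1.0,-0.3,-2.3,0,0,0,10,1.0,-0.3,-2.3,0,0,0,10,0,0,0,0,0,0,10,0,0,0,0,0,0,10]}}

```text
time: 17.7
eef_pos: [0.7078, 0.0377, 0.2176]
tcp_rot: [0.201, 0.955, -0.007, 0.217]
contact_force: [-3.1, -0.5, 4.3]
opening: 0.17
finger_force: 61.5
```

Run:
```python
from jar import *
todo(S+.005*n,tool(80))
```

```text
t 17.7 tcp [0.7078 0.0377 0.2176] shift [ 1.3995 -0.5061 -7.1026] rot [-0.0256  0.1048 -0.024 ] 0.11056182839630892
tcp in jar frame from ring [ 1.6605  0.1577 12.0625] F jar [-0.8212 -1.2101  5.1365]
```

Request:
{"api": "move_arm", "payload": {"plan": [0.3,-0.1,-1.5,0,0,0,10,0.3,-0.1,-1.5,0,0,0,10,0,0,0,0,0,0,10,0,0,0,0,0,0,10]}}

```text
time: 18.1
eef_pos: [0.7086, 0.0376, 0.2161]
tcp_rot: [0.201, 0.955, -0.007, 0.218]
contact_force: [-7.5, 0.8, 10.9]
opening: 0.171
finger_force: 62.3
```

Run:
```python
from jar import *
todo(S+.005*n,tool(80))
c=cam('wrist');save(c,'fitB.png')
s=cam('side');t=cam('top')
w=c['color'][60:260,150:380];a=cv2.resize(w,(460,400));b=cv2.resize(s['color'][120:180,250:315],(325,300),interpolation=cv2.INTER_CUBIC)
o=np.zeros((400,790,3),np.uint8);o[:400,:460]=a;o[:300,462:787]=b;cv2.imwrite('pics/fitB2.png',o[:,:,::-1])
```

```text
t 18.1 tcp [0.7086 0.0376 0.2161] shift [ 0.6848 -0.3575 -5.5761] rot [-0.0102  0.1525 -0.029 ] 0.15557832609633482
tcp in jar frame from ring [ 1.6766  0.1839 10.3707] F jar [-2.1583 -1.0485 13.0295]
```

View pics/fitB2.png

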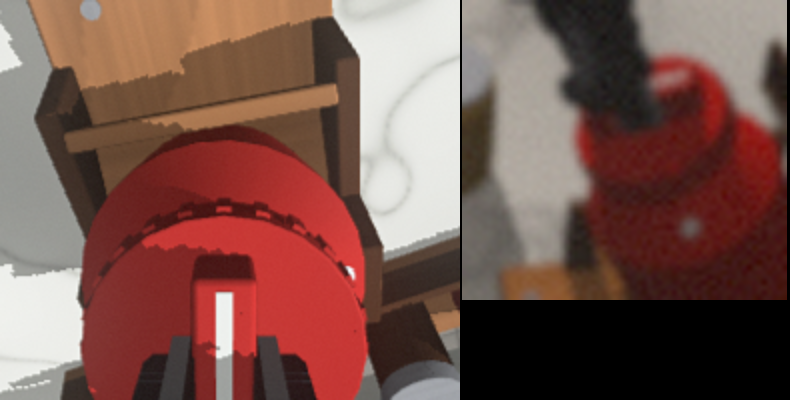

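Cap sits low over the neck in both views, bar unchanged in the grip ((262,206) top end as before), but 13 N for this depth suggests my ring height is off; check with the dots.

```bash
cat > dz.py <<'E'
from jar import *
from scipy.optimize import least_squares
w=cams.read_camera('wrist');Tc=np.array(w['T_tool_cam'])
def wc(p,yaw):
    c=dict(w);c['f']=192/np.tan(np.radians(w['fov_y'])/2)
    y=np.radians(yaw);Rt=np.array([[np.cos(y),np.sin(y),0],[np.sin(y),-np.cos(y),0],[0,0,-1]])
    c['o']=np.array(p)+Rt@Tc[:3,3];c['R']=Rt@Tc[:3,:3];return c
V=[(wc([.5975,.0599,.2959],-14.04),(254.97,44.99),(203,34),(306,33)),(wc([.6526,.0358,.2988],-13.95),(242.6,126.1),(197,105),(293.5,104.75)),
   (wc([.7125,.0368,.2219],-13.97),None,(201,192),(324,192))]
t=cam('top');s=cam('side')
def res(p):
    S=p[:3];J=R.from_euler('z',p[3],degrees=True)*R.from_euler('y',-25,degrees=True);a=p[4];r=.056-.0265*(a-.112)/.028+.001  # dot on the cone
    L=S+J.apply([0,r,a-.173]);Q=S+J.apply([0,-r,a-.173]);o=[]
    for c,m,l,q in V:
        if m is not None:o+=list(proj(c,S)[0]-m)
        o+=list(proj(c,L)[0]-l)+list(proj(c,Q)[0]-q)
    o+=list(proj(t,L)[0]-(229.7,148.5))+list(proj(t,Q)[0]-(258,155.7))+list(proj(t,S)[0]-(241.7,155))
    o+=list(proj(s,Q)[0]-(295.5,165.2))+list(proj(s,S)[0]-(288.1,144.5))
    return np.array(o)
f=least_squares(res,[.711,.0365,.206,-13.8,.124]);print(f.x,f.fun.round(1))
E
python3 dz.py; python3 -c "
from h import *
s=ctrl.get_state();print(s['wrist_torque'],s['contact_force'])"
```

```text
[  0.7095   0.0382   0.2156 -13.7308   0.1267] [-0.2  2.2  1.4 -2.3  0.9 -1.9  0.1  4.9  0.9  0.3 -1.   0.2  0.5 -1.4
 -1.  -1.9 -0.3 -1.  -1.1 -1.4 -0.9 -0.9  0.5 -0.6 -1.5 -2.3]
[-0.03253608  0.70365231 -0.09628408] [-5.91377371  0.04309724  9.71721527]
```

The fit puts the ring about 6 mm higher than assumed, which agrees with first contact on the seal and the cap being fully pushed down now. Twist.

Request:
{"api": "move_arm", "payload": {"plan": [-0.2,0.1,0.5,0,0,0,10,0,0,0,2.46,-0.6,-5.44,10,0,0,0,2.46,-0.6,-5.44,10,0,0,0,2.46,-0.6,-5.44,10,0,0,0,2.46,-0.6,-5.44,10,0,0,0,0,0,0,10]}}

```text
time: 19.0
eef_pos: [0.7087, 0.0375, 0.2162]
tcp_rot: [0.396, 0.892, 0.039, 0.215]
contact_force: [-4.4, 1.3, 8.1]
opening: 0.171
finger_force: 61.9
```

```bash
cat > st.py <<'E'
from jar import *
s=ctrl.get_state();todo(S+.01*n,tool(0));print('torque jar',JR.inv().apply(s['wrist_torque']),'z',R.from_quat(s['tcp_rot']).apply([0,0,1])+n)
E
python3 st.py
```

```text
t 19.0 tcp [0.7087 0.0375 0.2162] shift [-1.5536  0.2318 -1.1792] rot [ 23.0332  -5.4446 -50.6225] 55.88212917017189
tcp in jar frame from ring [ 1.9159  0.1455 10.4077] F jar [-0.75    0.1768  9.2583]
torque jar [-0.0949  0.4032 -0.0865] z [0.0033 0.     0.0015]
```

Request:
{"api": "move_arm", "payload": {"plan": [0,0,0,2.46,-0.6,-5.44,10,0,0,0,2.46,-0.6,-5.44,10,0,0,0,2.46,-0.6,-5.44,10,0,0,0,2.46,-0.6,-5.44,10,0,0,0,2.46,-0.6,-5.44,10,0,0,0,2.46,-0.6,-5.44,10,0,0,0,2.46,-0.6,-5.44,10,0,0,0,0,0,0,10]}}

```text
time: 19.8
eef_pos: [0.7087, 0.0375, 0.2162]
tcp_rot: [0.69, 0.691, 0.113, 0.186]
contact_force: [-4.5, 0.1, 7.1]
opening: 0.17
finger_force: 61.9
```

```bash
python3 st.py
```

```text
t 19.8 tcp [0.7087 0.0375 0.2162] shift [-1.5256  0.2239 -1.1445] rot [  5.7418  -1.2278 -12.5817] 13.884312921054747
tcp in jar frame from ring [ 1.8748  0.1465 10.3886] F jar [-0.964  -0.9384  8.2583]
torque jar [-0.1708  0.4015 -0.0849] z [ 0.0028 -0.0003  0.0013]
```

Request:
{"api": "move_arm", "payload": {"plan": [0,0,0,1.6,-0.4,-3.6,10,0,0,0,1.6,-0.4,-3.6,10,0,0,0,1.2,-0.3,-2.7,10,0,0,0,0,0,0,10]}}

```text
time: 20.2
eef_pos: [0.7085, 0.0376, 0.2161]
tcp_rot: [0.752, 0.623, 0.129, 0.175]
contact_force: [-4.7, -0.6, 8.4]
opening: 0.165
finger_force: 62.0
```

```bash
python3 st.py
```

```text
t 20.2 tcp [0.7085 0.0376 0.2161] shift [-1.3044  0.0975 -1.0239] rot [ 1.3596 -0.1837 -2.7747] 3.0953820956004092
tcp in jar frame from ring [ 1.6018  0.2165 10.3828] F jar [-0.4345 -1.7107  9.447 ]
torque jar [-0.066   0.5188  0.0689] z [ 0.002  -0.0016  0.0011]
```

Request:
{"api": "move_arm", "payload": {"plan": [0,0,0,0.8,-0.2,-1.8,10,0,0,0,0,0,0,10]}}

```text
time: 20.4
eef_pos: [0.708, 0.038, 0.2158]
tcp_rot: [0.762, 0.61, 0.132, 0.172]
contact_force: [-6.9, 0.8, 7.4]
opening: 0.172
finger_force: 62.2
```

```bash
python3 st.py
python3 - <<'E'
from h import *
c=cam('wrist');save(c,'lockA.png')
E
```

```text
t 20.4 tcp [0.708  0.038  0.2158] shift [-0.834  -0.2855 -0.766 ] rot [ 0.5478 -0.066  -1.0218] 1.1612630718034673
tcp in jar frame from ring [ 0.9961  0.4762 10.3807] F jar [-3.0658 -0.8302  9.6384]
torque jar [0.0251 0.7108 0.0894] z [ 0.0008 -0.0013  0.0005]
```

View pics/lockA.png

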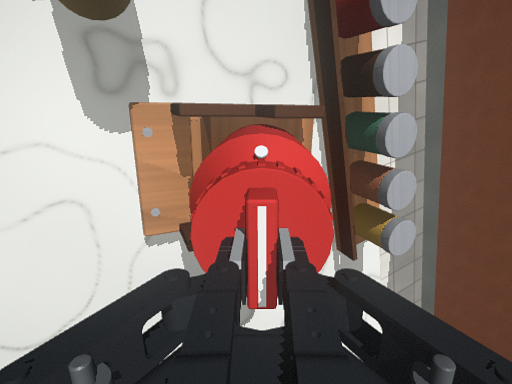

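The bar's white line (262,206–305) points straight at the jar's dot (261,152): locked position reached with light torque. Let go and back off along the axis.

Request:
{"api": "move_arm", "payload": {"plan": [0,0,0,0,0,0,25,0,0,0,0,0,0,35,0,0,0,0,0,0,45,0,0,0,0,0,0,45,-4.1,1,9.1,0,0,0,45,-8.2,2,18.1,0,0,0,45,-12.3,3,27.2,0,0,0,45,-12.3,3,27.2,0,0,0,45,0,0,0,0,0,0,45,0,0,0,0,0,0,45], "newtons": 20}}

```text
time: 21.45
eef_pos: [0.6711, 0.0466, 0.2969]
tcp_rot: [0.762, 0.61, 0.132, 0.173]
contact_force: [-0.5, 0.2, -0.4]
opening: 0.526
finger_force: 0.0
```

Run:
```python
from jar import *
todo(S+.01*n,tool(0));c=cam('wrist');save(c,'endA.png')
print([ (x[0],x[1]) for x in blobs(c,(0,0,150),(180,60,255),40,(200,100,330,320))[0]])
```

```text
t 21.45 tcp [0.6711 0.0466 0.2969] shift [ 36.0932  -8.9312 -81.8733] rot [ 0.5456 -0.0004 -0.9944] 1.1341932607440703
tcp in jar frame from ring [ 0.903   0.064  99.9161] F jar [-0.6715  0.0666 -0.1231]
[(array([254.7, 101.7]), array([200, 100, 105,   5, 462], dtype=int32)), (array([288.2, 260.2]), array([ 244,  115,   83,  205, 5506], dtype=int32)), (array([260.9, 136.5]), array([257, 133,   9,   8,  59], dtype=int32)), (array([261.2, 199.8]), array([259, 167,   6,  68, 331], dtype=int32)), (array([323.6, 265.9]), array([320, 263,  10,   9,  41], dtype=int32))]
```

View pics/endA.png

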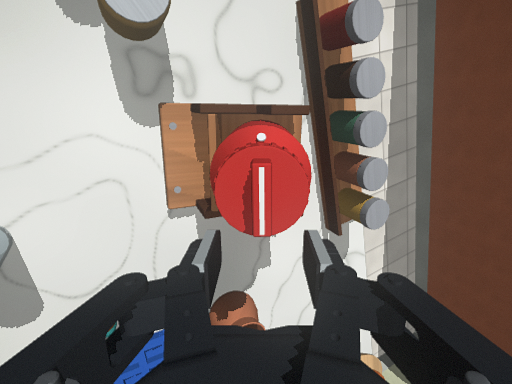

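The cap sits square, its bar (262,167–234) in line with the dot (261,136), gripper clear.

Run:
```python
from h import *
c=cam('wrist');T=np.array(c['T_tool_cam'])
def onpl(u,v,z):
    d=T[:3,:3]@np.array([(u-c['cx'])/c['f'],-(v-c['cy'])/c['f'],-1]);return T[:3,3]+d*(z-T[2,3])/d[2]
for z in(.060,.066,.070,.074,.080):a,b=onpl(261.5,166.5,z),onpl(261.5,234.5,z);print(z,a-b,(a+b)/2)
s=cam('side');t=cam('top')
print('lime',[(x[0]) for x in blobs(t,(35,80,40),(70,255,255),15,(310,200,390,265))[0]],'brown in mould',[(x[0]) for x in blobs(t,(0,60,30),(18,255,200),15,(310,200,390,265))[0]])
```

```text
0.06 [ 5.45888072e-02 -9.14290530e-06  0.00000000e+00] [ 0.00229425 -0.00083321  0.06      ]
0.066 [ 5.61965685e-02 -9.41218412e-06  0.00000000e+00] [ 0.00023634 -0.00082929  0.066     ]
0.07 [ 5.72684094e-02 -9.59170333e-06  0.00000000e+00] [-0.00113561 -0.00082667  0.07      ]
0.074 [ 5.83402503e-02 -9.77122254e-06  0.00000000e+00] [-0.00250755 -0.00082405  0.074     ]
0.08 [ 5.99480116e-02 -1.00405014e-05  0.00000000e+00] [-0.00456546 -0.00082013  0.08      ]
lime [array([363.2, 247.2])] brown in mould []
```

```bash
python3 -c "
from plant import order;print(order.sign_off())"
```

```text
the job is handed in; nothing more can be done
None
```

Both walnuts went into the jar, and the cap is on, twisted to its stop in line with the dots and released. The lime has not moved, and I handed the job in at about 21.7 s; sign-off returned no verdict.

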